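# Move the dust cover to the tray of wet lacquer

## Task

The dust cover is snapped onto the empty drying tray. Squeeze its two side tabs together to free it, lift it off, and snap it onto the other tray, over the freshly lacquered chopstick rests: that tray's rim may be set higher, so feel for it, and press the cover down gently until it is fully home with both tabs sprung back out under their catches. Do not disturb the wet rests or the other things on the table.

Things in the scene. Friction and masses are not known exactly. Their poses are not given: they have to be found in the camera images.
- cover_mid (a point): Grey plastic dust cover, about 0.16 kg: a plate 152 mm long (x axis) by 80 mm wide (y), 4 mm thick, with two upright finger tabs half-way along its long sides. This point is midway between the two tab pads, 21 mm above the plate's underside; z points up. It fits a tray either way round. More than 45 N between cover and tray, in any direction, damages them.
- tab_l_pad (a point): Centre of the flat outer face of the tab on the cover's +y side; the face looks to +y. At rest the two faces are 59 mm apart, each 30 mm long in x, reaching 13 mm below and 15 mm above this point. At its foot, 13 mm below this point, a small ledge sticks 8 mm outward; fingers may push down on it.
- tab_r_pad (a point): The same on the -y side, facing -y. Squeezed together, each tab goes in up to 6 mm to a firm stop (47 mm over both faces); its hook clears the catch after about 3.5 mm. Spring force of one tab: 2 N at rest, 4.5 N at 3.5 mm, 6 N at the stop. A grip of about 20 N is right; more than 60 N on a tab breaks it.
- tab_l (a joint): inward travel in m of the tab on the cover's +y side: 0 sprung out, 0.006 fully pressed
- tab_r (a joint): the same for the tab on the cover's -y side
- cover_plate (a point): Centre of the underside of the cover's plate (21 mm below cover_mid). Below it hang a hook on each tab (down to 26 mm below the plate), four tapered corner pins 16 mm long that drop inside the tray's corners with 1.2 mm to spare, and a springy rubber seal along its two ends that stands 4.5 mm proud when free.
- tray_empty_rim (a point): Empty wooden tray, fixed, wearing the cover at the start: 150 mm (x) by 80 mm (y) by 45 mm high, walls 5 mm. This point: centre of its mouth at rim height, z up. Midway along each long wall, inside, a catch ledge sticks in 5 mm, 8 to 12 mm below the rim, and a hook snaps under it. Snapped on, the plate is 3 mm above the rim, pushed up against the catches by the seal with about 8 N.
- tray_wet_rim (a point): Second tray like the first, fixed, uncovered, three wet rests on its floor (5 mm above the table). Its wall is a stiff collar that has been set higher than the first tray's by an unmeasured 0 to 25 mm, rim and catches together, and must be found by feel. This point: centre of the mouth at the height the rim would have with the collar right down, 45 mm above the table.
- tray_wet_catch (a point): 12 mm below tray_wet_rim: underside of the catches, collar right down. Cover going on, tabs squeezed, plate's height over the real rim: 4.5 mm seal touches (2 N), 3 mm hooks pass the catches (8 N), 0 plate on the bare rim (20 N). Let the tabs out while still pressing, or the seal lifts the hooks out of reach. Not squeezed, the cover snaps in when its plate is pushed straight down with 10 to 15 N.
- rest_a: wet lacquered chopstick rest, 16 x 46 x 11 mm, origin under its centre; lies on the floor of the second tray, not to be touched
- rest_b: wet lacquered chopstick rest, 16 x 46 x 11 mm, origin under its centre; lies on the floor of the second tray, not to be touched
- rest_c: wet lacquered chopstick rest, 16 x 46 x 11 mm, origin under its centre; lies on the floor of the second tray, not to be touched
- pot_mid (a point): small lidded white pot, 36 mm across, 36 mm tall, standing between the trays; this point is at its centre; bystander
- brush: brush lying to the robot's right, bystander
- spatula: spatula lying to the robot's left, bystander
- block: cork polishing block 70 x 35 x 22 mm, bystander
- bowl: black bowl 100 mm across, 45 mm tall, bystander
There are look-alikes about, which are no part of the job. What is shaped like the part that bears tray_empty_rim but green or red is not meant.

How it is judged:
By the outcome, as a careful person would: the job done as asked, in the order asked, and still so for the second after the job is handed in, with the robot touching nothing.
It also fails if it takes over 70 s, if anything falls off the work surface, if the arm or the gripper's body presses on something with over 40 N, if the wrist force passes 120 N, or if a joint passes its speed limit or range.

## Robot

A 6-joint arm with a two-finger parallel gripper is mounted at the origin on the work surface. World frame = base frame: x ahead of the robot, y to its left, z up, the work surface at z = 0. Lengths are in mm, angles in rad, forces in N, time in s.
With the tool pointing down it reaches from about 300 to 775 mm from the base axis. Payload 14.6 kg.
Tool frame: the origin (TCP) lies midway between the tips of the shut fingers; the grasp point (between the pads) lies 19 mm behind it; y points along the fingers, z is the direction in which the jaws open and shut, and the axes are right-handed (so a half turn about y gives the same grasp; the last joint's range is limited). The gripper opens to 94 mm and grips with 3 to 60 N. Pads are 16 mm wide; open, the fingers measure 119 mm over their backs; the gripper's body (75 mm by 177 mm) begins 78 mm behind the grasp point.
Start: joints at [1.104, 0.3, 1.521, -0, 1.321, -0.067], TCP at [214.075, 506.617, 205.446] pointing down, gripper open.
Joint ranges: [-3.03, 3.03], [-0.79, 2.21], [0.23, 2.52], [-1.04, 4.18], [0, 3.07], [-2.55, 2.55]. Speed limits (rad/s): [2.22, 2.22, 2.57, 3.14, 3.14, 3.14].

## Interface

Orientations are given as [roll, pitch, yaw] about the fixed x, y, z axes, in that order (R = Rz(yaw) Ry(pitch) Rx(roll)).
In Python, from cell import manip gives the robot as it stands.
- The arm moves only by the tool play_rows, never from a script. Its argument "series" is a list of rows, each a list of 3 entries, a list of its own where there are three numbers: the shift along the tool's x, y, z in m, then the turn about the tool's y in rad, then the closure, from 0 (fully open) to 1 (shut). In form: [[[dx, dy, dz], twist, grip], ...]. A call has 1 to 20 rows; each row is the pose to reach, as a shift and turn from the pose measured when the call began, along the tool's axes at that moment; what a row does not reach only later rows make up. A row lasts 1/10 s, in which the tool goes at most 50 mm and 8.59 degrees, less where a joint would pass 70% of its speed; a pose out of reach is approached as far as the arm can. A call with a gripper value outside its range is refused whole. The fingers move at their own pace and stop on an object; "squeeze" is the grip in N (left out, the last holds). Time passes only in rows, so rows that repeat a pose let the fingers close. It gives the time, the measured TCP pose, the force and the opening at its end, in the units of the state.
- manip.read_state(): the state, without advancing time (a new reading comes with each control period).
- manip.camera(name): name is "scene" or "top"; returns the picture (400x640x3 uint8, red, green, blue); there is no depth.
- manip.camera_params(name): a dict with "K" (3x3 intrinsics, pixels), "rvec" (rotation vector, rad) and "tvec" (3), from world to camera coordinates, as OpenCV has them. Camera axes: x right, y down, z forward; pixel columns grow to the right and rows downward; lengths in mm; the calibration is good to about 2 mm. A picture is of the moment at which its call begins. camera_params takes no time and is no camera call.
- manip.sign_off(): hands the job in, once; it reports no verdict.
The state is a dict: "clock": time; "joints": joint angles; "qd": joint speeds; "effort": joint torques, N m; "eef_pos": TCP position; "eef_rot": TCP orientation; "wrist_force": force on the tool from outside, world axes, zero at the start; "moment": the same for the moment, N m; "finger_gap": finger opening in mm.
Only numpy, scipy, OpenCV 4.12 (cv2) and the standard library are available. Lean on these libraries where they do the work, as an engineer would, in place of code of your own. Each camera call takes 0.05 s, during which the arm holds its last target. There are 200 camera calls.

## Working session

There is one attempt and no reset: what is moved stays moved. The work goes in short steps, Python scripts to look and compute and a tool call to move; the robot and the scene stay as the last step left them, time stands still between calls to the robot, and variables do not carry over. Pictures are saved under pics/ and viewed, about 8 in all and at most 12, crops included, and the job is handed in when it is done.

Besides the shell and the picture viewer there is one more tool, called after "Emit:" as name(argument=value, ...) on one line, values as JSON. play_rows: Moves the arm, as the interface text tells. Its arguments: {"type":"object","properties":{"series":{"type":"array","items":{"type":"array"}},"squeeze":{"type":"number"}},"required":["series"]}

```bash
mkdir -p pics; ls
python3 - <<'E'
from cell import manip
import cv2
print(manip.read_state())
for n in("scene","top"):
    print(n,manip.camera_params(n)); cv2.imwrite(f"pics/{n}0.png",manip.camera(n)[:,:,::-1])
E
```

```text
pics
{'clock': 0.0, 'joints': array([ 1.10439316e+00,  3.00502805e-01,  1.52157559e+00,  1.25802233e-06,
        1.32069311e+00, -6.65976329e-02]), 'qd': array([ 0.00048386, -0.00107054,  0.00239828,  0.00064597, -0.00169092,
        0.00013843]), 'effort': array([ 2.06467776e-03, -5.31797898e+01, -3.52752221e+01,  7.09346286e-02,
        2.42553593e-02, -7.89992328e-05]), 'eef_pos': array([213.96582119, 506.3923879 , 204.87126302]), 'eef_rot': array([-1.57197248e+00,  7.96660969e-05, -3.99805893e-01]), 'wrist_force': array([ 0.06207108, -0.53232449, -0.62513306]), 'moment': array([0.05665766, 0.0106403 , 0.03594502]), 'finger_gap': 94.1302868376437}
scene {'K': array([[441.90261775,   0.        , 322.58553263],
       [  0.        , 441.90261775, 193.52677923],
       [  0.        ,   0.        ,   1.        ]]), 'rvec': array([ 1.67876019,  1.70834703, -0.83899787]), 'tvec': array([   5.67215821, -284.29733896, 1650.12103557])}
top {'K': array([[428.04689373,   0.        , 319.76113796],
       [  0.        , 428.04689373, 196.95778582],
       [  0.        ,   0.        ,   1.        ]]), 'rvec': array([ 2.20239159, -2.14498388,  0.08517403]), 'tvec': array([-12.98051271, 571.01686939, 979.0623863 ])}
```

View pics/top0.png

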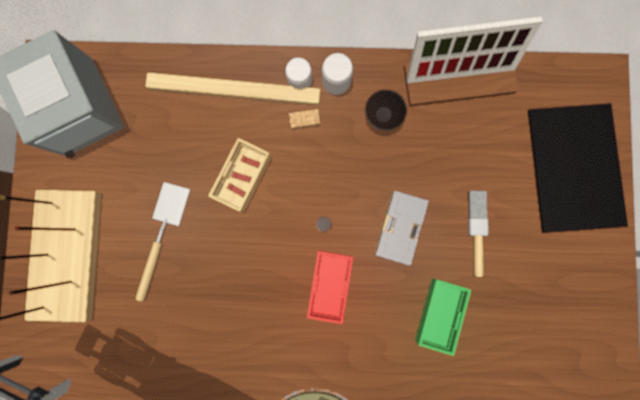

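View pics/scene0.png

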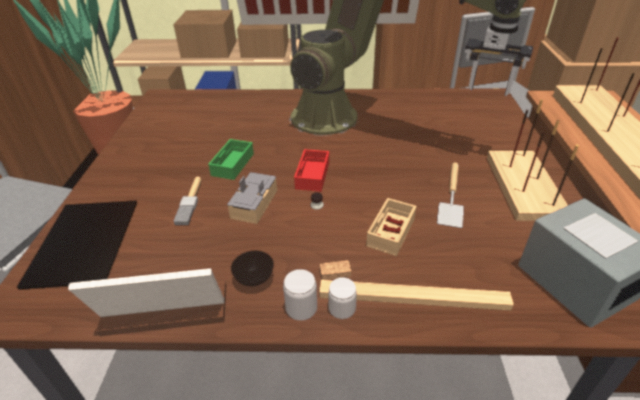

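The grey cover sits on the wooden tray at top (402,228) and scene (253,195). The wet tray with three red rests is at top (240,175) and scene (392,225). Look-alikes are the red tray at top (330,287) and the green tray at (444,317). The grey plate on wood is the only one that fits the description, so I'll check it in a close crop.

```bash
cat > h.py <<'E'
from cell import manip
import cv2, numpy as np
P={n:manip.camera_params(n) for n in("scene","top")}
def w(n,u,v,z):
    p=P[n];R=cv2.Rodrigues(p["rvec"])[0];t=p["tvec"]
    d=R.T@np.linalg.solve(p["K"],[u,v,1.]);c=-R.T@t
    return (c+d*(z-c[2])/d[2])
def px(n,X):
    p=P[n];return cv2.projectPoints(np.float64(X).reshape(-1,1,3),p["rvec"],p["tvec"],p["K"],None)[0][:,0]
E
python3 - <<'E'
from h import *
a=cv2.imread("pics/top0.png");s=cv2.imread("pics/scene0.png")
f=lambda i,x,y,W,H,k:cv2.resize(i[y:y+H,x:x+W],None,fx=k,fy=k,interpolation=cv2.INTER_CUBIC)
c=np.hstack([f(a,370,180,65,95,6),f(a,205,130,65,95,6)])
cv2.imwrite("pics/c1.png",c)
print(w("top",402,228,48),w("top",240,175,45))
for n in P: 
    R=cv2.Rodrigues(P[n]["rvec"])[0];print(-R.T@P[n]["tvec"])
E
```

```text
[ 503.24507787 -186.81930667   48.        ] [615.46877089 187.43422039  45.        ]
[1466.14804266   44.97313555  807.5542808 ]
[ 485.17469207   -6.63140862 1024.37954768]
```

View pics/c1.png

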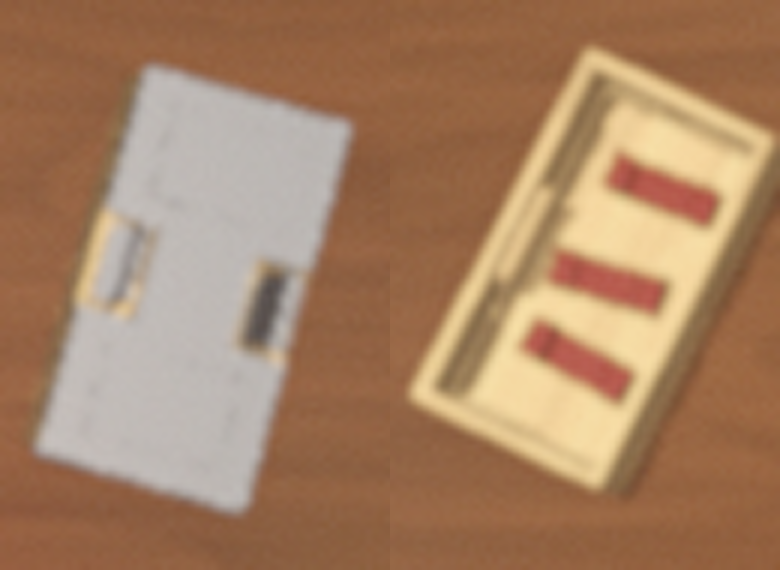

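Left crop: the grey cover with two tabs, on the wooden tray. Its plate corners are at crop (146,66), (353,122), (245,514) and (37,452). Right crop: the wet tray with its rim corners at (590,45), (776,135), (605,492) and (412,400), with three red rests inside. The choice is confirmed. Next I'll take the same corners in the scene view.

Run:
```python
from h import *
s=cv2.imread("pics/scene0.png")
f=lambda i,x,y,W,H,k:cv2.resize(i[y:y+H,x:x+W],None,fx=k,fy=k,interpolation=cv2.INTER_CUBIC)
cv2.imwrite("pics/c2.png",np.hstack([f(s,222,163,60,65,6),f(s,362,192,60,65,6)]))
```

```text
(no output)
```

View pics/c2.png

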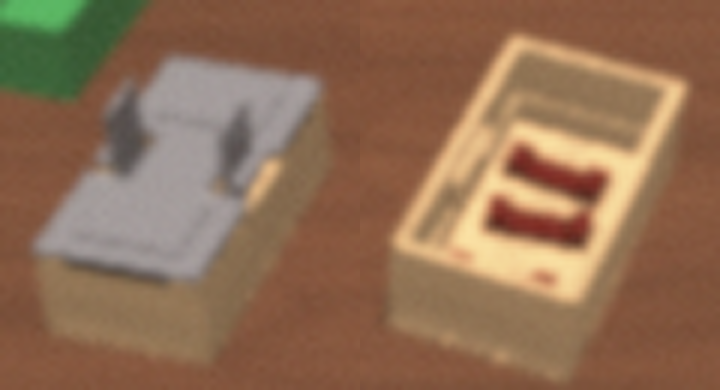

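Run:
```python
from h import *
from scipy.optimize import least_squares
def fit(tp,sc,to,so,L,W):
    tp=(np.array(tp)+.5)/6-.5+to; sc=(np.array(sc)+.5)/6-.5+so
    # order TL,TR,BR,BL of top
    c=np.array([[L,W],[L,-W],[-L,-W],[-L,W]])/2.
    def X(p):
        k=np.array([[np.cos(p[3]),-np.sin(p[3])],[np.sin(p[3]),np.cos(p[3])]])
        return np.c_[c@k.T+p[:2],np.full(4,p[2])]
    def r(p,full=0):
        return np.r_[(px("top",X(p))-tp).ravel(),(px("scene",X(p))-sc).ravel()]
    s=least_squares(r,[*w("top",*tp.mean(0),50)[:2],50,-.2])
    print(s.x.round(3),r(s.x).round(1),[w("top",*tp.mean(0),z).round(1) for z in(45,52,60)])
print("cover");fit([(146,66),(353,122),(245,514),(37,452)],[(200,278),(37,248),(170,55),(322,78)],(370,180),(222,163),152,80)
print("wet");fit([(200,45),(386,135),(215,492),(22,400)],[(215,304),(33,243),(158,37),(326,82)],(205,130),(362,192),150,80)
```

```text
cover
[ 5.04428e+02 -1.86585e+02  5.35080e+01 -2.56000e-01] [ 0.2 -0.2 -0.2  0.2  0.3 -0.2  0.5  0.1  0.3 -0.  -0.2 -0.1  0.3 -0.1
  0.6  0.2] [array([ 504.1, -187.6,   45. ]), array([ 503.9, -186.4,   52. ]), array([ 503.8, -184.9,   60. ])]
wet
[ 6.17184e+02  1.89445e+02  4.83040e+01 -4.24000e-01] [ 0.1  0.6 -0.   0.4 -0.7 -0.7  0.4 -0.5  0.6 -0.3 -0.1  0.2 -0.8 -0.2
 -0.1  0.2] [array([617.1, 190.1,  45. ]), array([616.2, 188.7,  52. ]), array([615.1, 187.1,  60. ])]
```

```bash
cat >> h.py <<'E'
from scipy.spatial.transform import Rotation as Ro
def shift(target,yaw):
    s=manip.read_state();R=Ro.from_euler("xyz",s["eef_rot"]).as_matrix()
    y=s["eef_rot"][2]
    print("clk",round(s["clock"],2),"pos",s["eef_pos"].round(2),"rot",s["eef_rot"].round(4),"F",s["wrist_force"].round(2),"M",s["moment"].round(2),"gap",round(s["finger_gap"],2),"q6",s["joints"].round(2))
    print("shift m",(R.T@(np.array(target)-s["eef_pos"])/1000).round(4),"twist",round(y-yaw,4))
E
python3 -c "
from h import *
shift([504.2,-186.5,200],-.256); shift([504.2,-186.5,120],-.256)"
```

```text
clk 0.1 pos [213.94 506.41 204.97] rot [-1.5719e+00  1.0000e-04 -3.9970e-01] F [ 0.4  -0.34  0.09] M [-0.03  0.01 -0.01] gap 94.26 q6 [ 1.1   0.3   1.52 -0.    1.32 -0.07]
shift m [ 0.537   0.0055 -0.5253] twist -0.1437
clk 0.1 pos [213.94 506.41 204.97] rot [-1.5719e+00  1.0000e-04 -3.9970e-01] F [ 0.4  -0.34  0.09] M [-0.03  0.01 -0.01] gap 94.26 q6 [ 1.1   0.3   1.52 -0.    1.32 -0.07]
shift m [ 0.537   0.0855 -0.5252] twist -0.1437
```

Emit:
play_rows(series=[[[0.03, 0, -0.03], -0.01, 0], [[0.065, 0, -0.064], -0.02, 0], [[0.1, 0, -0.098], -0.03, 0], [[0.135, 0, -0.132], -0.04, 0], [[0.17, 0, -0.166], -0.05, 0], [[0.205, 0, -0.2], -0.06, 0], [[0.24, 0, -0.235], -0.07, 0], [[0.275, 0, -0.27], -0.08, 0], [[0.31, 0, -0.303], -0.09, 0], [[0.345, 0, -0.337], -0.1, 0], [[0.38, 0, -0.372], -0.11, 0], [[0.415, 0, -0.406], -0.12, 0], [[0.45, 0, -0.44], -0.13, 0], [[0.485, 0.02, -0.474], -0.14, 0], [[0.52, 0.04, -0.509], -0.144, 0], [[0.537, 0.06, -0.525], -0.144, 0], [[0.537, 0.085, -0.525], -0.144, 0], [[0.537, 0.085, -0.525], -0.144, 0], [[0.537, 0.085, -0.525], -0.144, 0], [[0.537, 0.085, -0.525], -0.144, 0]], squeeze=20)

```text
clock: 2.1
eef_pos: [504.7, -186.0, 122.0]
eef_rot: [-1.572, -0.002, -0.255]
wrist_force: [0.0, 0.1, -0.0]
finger_gap: 93.9
```

Run:
```python
from h import *
shift([504.2,-186.5,60],-.256)
f=lambda i,x,y,W,H,k:cv2.resize(i[y:y+H,x:x+W],None,fx=k,fy=k,interpolation=cv2.INTER_CUBIC)
a=manip.camera("scene")[:,:,::-1]; b=manip.camera("top")[:,:,::-1]
cv2.imwrite("pics/c3.png",np.hstack([f(a,205,120,100,110,4),f(b,355,175,95,110,4)]))
p=px("scene",[[504.2,-186.5,69]]);print((p-[205,120])*4)
```

```text
clk 2.1 pos [ 504.74 -186.    122.  ] rot [-1.5721 -0.0017 -0.2551] F [ 0.05  0.09 -0.05] M [ 0.01  0.03 -0.05] gap 93.86 q6 [-0.42  0.36  1.65 -0.    1.13 -1.74]
shift m [-0.0005  0.062  -0.0005] twist 0.0009
[[188.01134392 259.22150102]]
```

View pics/c3.png

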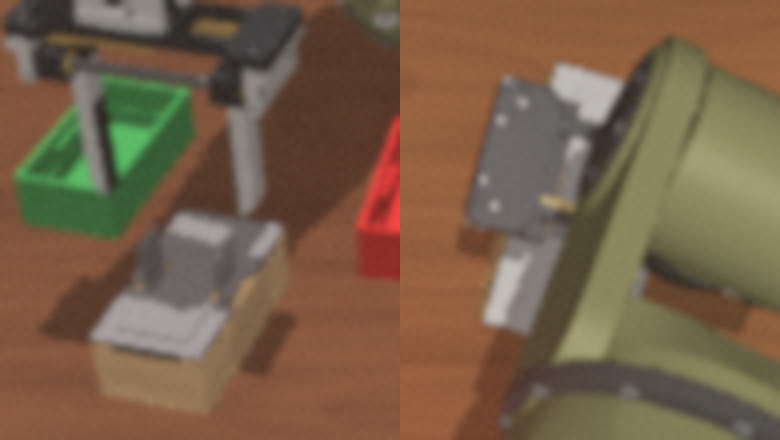

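Crop at 4x: both fingers (tips at (105,190) and (247,212)) straddle the two tabs at (152,260) and (225,255), so the jaws are aligned. I'll descend to just above the ledges.

Emit:
play_rows(series=[[[0, 0.02, 0], 0, 0], [[-0.0005, 0.04, -0.0005], 0, 0], [[-0.0005, 0.053, -0.0005], 0, 0], [[-0.0005, 0.061, -0.0005], 0, 0], [[-0.0005, 0.062, -0.0005], 0, 0], [[-0.0005, 0.062, -0.0005], 0, 0], [[-0.0005, 0.062, -0.0005], 0, 0.3], [[-0.0005, 0.062, -0.0005], 0, 0.33], [[-0.0005, 0.062, -0.0005], 0, 0.36], [[-0.0005, 0.062, -0.0005], 0, 0.36]])

```text
clock: 3.2
eef_pos: [504.3, -186.5, 60.1]
eef_rot: [-1.572, -0.002, -0.255]
wrist_force: [-0.9, 0.3, -0.8]
finger_gap: 65.4
```

```bash
python3 -c "
from h import *
shift([504.2,-186.5,60],-.256)"
```

```text
clk 3.2 pos [ 504.32 -186.53   60.13] rot [-1.5722 -0.0023 -0.255 ] F [-0.88  0.29 -0.8 ] M [ 0.02  0.02 -0.01] gap 65.4 q6 [-0.42  0.44  1.7  -0.    1.   -1.74]
shift m [-0.0001  0.0001 -0.    ] twist 0.001
```

Emit:
play_rows(series=[[[0, 0, 0], 0, 0.36], [[0, 0, 0], 0, 0.4], [[0, 0, 0], 0, 0.44], [[0, 0, 0], 0, 0.48], [[0, 0, 0], 0, 0.6], [[0, 0, 0], 0, 0.6], [[0, 0, 0], 0, 0.6]], squeeze=20)

```text
clock: 3.9
eef_pos: [504.4, -186.6, 60.3]
eef_rot: [-1.572, -0.003, -0.255]
wrist_force: [-2.2, -0.6, 5.7]
finger_gap: 46.2
```

```bash
python3 -c "
from h import *
shift([504.2,-186.5,60],-.256)"
```

```text
clk 3.9 pos [ 504.42 -186.62   60.32] rot [-1.5723 -0.0026 -0.2551] F [-2.21 -0.58  5.69] M [-0.08  0.33  0.02] gap 46.21 q6 [-0.42  0.44  1.7  -0.    1.   -1.74]
shift m [-0.0002  0.0003  0.0001] twist 0.0009
```

Emit:
play_rows(series=[[[0, -0.003, 0], 0, 0.6], [[0, -0.006, 0], 0, 0.6], [[0, -0.01, 0], 0, 0.6], [[0, -0.015, 0], 0, 0.6], [[0, -0.02, 0], 0, 0.6], [[0, -0.03, 0], 0, 0.6], [[0, -0.045, 0], 0, 0.6], [[0, -0.06, 0], 0, 0.6], [[0, -0.08, 0], 0, 0.6], [[0, -0.1, 0], 0, 0.6], [[0, -0.1, 0], 0, 0.6], [[0, -0.1, 0], 0, 0.6]])

```text
clock: 5.1
eef_pos: [504.1, -186.4, 160.2]
eef_rot: [-1.572, -0.003, -0.255]
wrist_force: [-1.2, 0.4, -2.6]
finger_gap: 46.3
```

Run:
```python
from h import *
shift([617,189.3,165],-.424)
f=lambda i,x,y,W,H,k:cv2.resize(i[y:y+H,x:x+W],None,fx=k,fy=k,interpolation=cv2.INTER_CUBIC)
a=manip.camera("scene")[:,:,::-1]
cv2.imwrite("pics/c4.png",f(a,205,110,110,120,5))
```

```text
clk 5.1 pos [ 504.08 -186.37  160.17] rot [-1.5724 -0.0029 -0.2551] F [-1.24  0.44 -2.55] M [ 0.01 -0.02 -0.02] gap 46.34 q6 [-0.42  0.31  1.61 -0.    1.21 -1.74]
shift m [ 0.0145 -0.0054  0.392 ] twist 0.1689
```

View pics/c4.png

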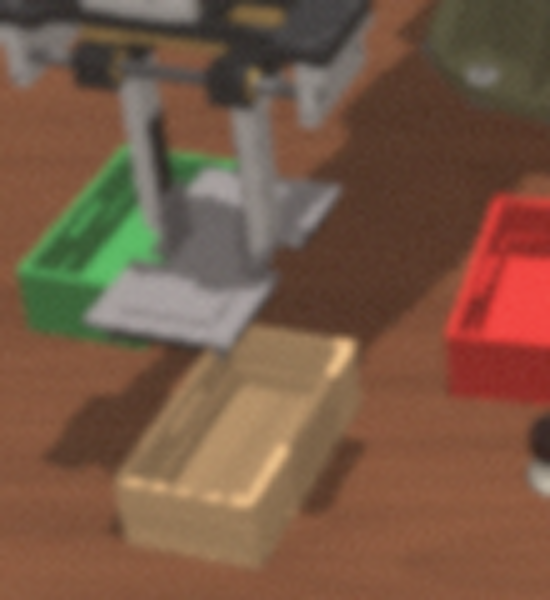

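The cover came off: the wooden tray below is open (rim around (240,420)) and the cover hangs level in the jaws at (200,265). I'll move it over the wet tray.

Emit:
play_rows(series=[[[0.001, -0.003, 0.012], 0.005, 0.6], [[0.002, -0.005, 0.036], 0.015, 0.6], [[0.002, -0.005, 0.063], 0.025, 0.6], [[0.003, -0.005, 0.09], 0.04, 0.6], [[0.004, -0.005, 0.117], 0.05, 0.6], [[0.005, -0.005, 0.144], 0.06, 0.6], [[0.006, -0.005, 0.171], 0.075, 0.6], [[0.007, -0.005, 0.198], 0.085, 0.6], [[0.008, -0.005, 0.225], 0.1, 0.6], [[0.009, -0.005, 0.252], 0.11, 0.6], [[0.01, -0.005, 0.279], 0.12, 0.6], [[0.011, -0.005, 0.306], 0.13, 0.6], [[0.012, -0.005, 0.333], 0.145, 0.6], [[0.013, -0.005, 0.358], 0.155, 0.6], [[0.014, -0.005, 0.378], 0.165, 0.6], [[0.0145, -0.005, 0.388], 0.169, 0.6], [[0.0145, -0.005, 0.392], 0.169, 0.6], [[0.0145, -0.005, 0.392], 0.169, 0.6], [[0.0145, -0.005, 0.392], 0.169, 0.6]])

```text
clock: 7.05
eef_pos: [616.7, 188.7, 163.9]
eef_rot: [-1.572, -0.002, -0.425]
wrist_force: [-0.6, 0.0, -2.9]
finger_gap: 46.3
```

Run:
```python
from h import *
shift([617,189.3,115],-.424)
f=lambda i,x,y,W,H,k:cv2.resize(i[y:y+H,x:x+W],None,fx=k,fy=k,interpolation=cv2.INTER_CUBIC)
a=manip.camera("scene")[:,:,::-1];cv2.imwrite("pics/s5.png",a)
cv2.imwrite("pics/c5.png",f(a,345,140,100,125,5)[:600])
```

```text
clk 7.05 pos [616.65 188.72 163.95] rot [-1.5722 -0.0017 -0.4246] F [-0.63  0.01 -2.88] M [-0.   -0.01  0.01] gap 46.26 q6 [ 0.24  0.55  1.27 -0.    1.32 -0.9 ]
shift m [-0.      0.0489  0.0007] twist -0.0006
```

View pics/c5.png

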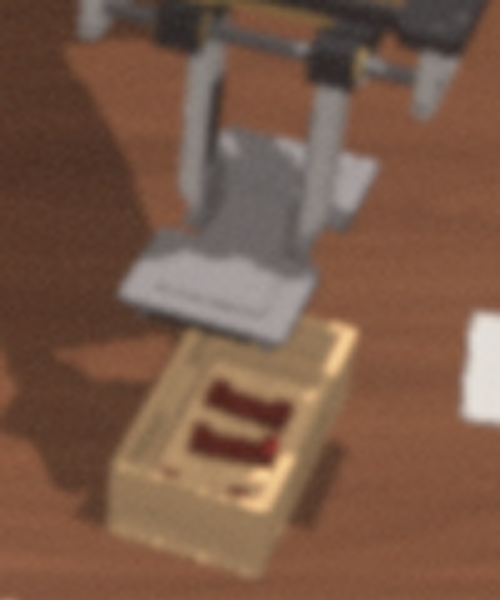

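Run:
```python
from h import *
def k(p): return (np.array(p)+.5)/5-.5+np.array([345,140])
y=-.4246;C=np.array([[np.cos(y),-np.sin(y)],[np.sin(y),np.cos(y)]])
for nm,pts,z,L,c in(("cover",[(120,293),(275,345),(380,160)],156,76,[616.7,188.7]),("tray",[(115,465),(262,512),(357,328)],48,75,[617,189.3]),("tray55",[(115,465),(262,512),(357,328)],55,75,[617,189.3])):
    loc=np.array([[L,-40],[L,40],[-L,40]])
    for p,l in zip(pts,loc):
        print(nm,((w("scene",*k(p),z)[:2]-c)@C - l).round(1))
```

```text
cover [-1.7 -0.8]
cover [ 3.9 -3.9]
cover [-2.2 -0.7]
tray [0.3 1.9]
tray [ 1.1 -2. ]
tray [-1.4  0.1]
tray55 [7.2 4.3]
tray55 [ 8.1 -0.3]
tray55 [7.  1.8]
```

Emit:
play_rows(series=[[[0, 0.012, 0.0005], 0, 0.6], [[0, 0.03, 0.0007], 0, 0.6], [[0, 0.05, 0.0007], 0, 0.6], [[0, 0.065, 0.0007], 0, 0.6], [[0, 0.073, 0.0007], 0, 0.6], [[0, 0.077, 0.0007], 0, 0.6], [[0, 0.078, 0.0007], 0, 0.6], [[0, 0.078, 0.0007], 0, 0.6], [[0, 0.078, 0.0007], 0, 0.6]])

```text
clock: 8.0
eef_pos: [617.4, 189.3, 86.8]
eef_rot: [-1.571, -0.003, -0.425]
wrist_force: [-0.3, -0.4, -2.6]
finger_gap: 46.1
```

Run:
```python
from h import *
shift([617,189.3,80],-.424)
f=lambda i,x,y,W,H,k:cv2.resize(i[y:y+H,x:x+W],None,fx=k,fy=k,interpolation=cv2.INTER_CUBIC)
a=manip.camera("scene")[:,:,::-1];cv2.imwrite("pics/s6.png",a)
cv2.imwrite("pics/c6.png",f(a,350,180,85,85,7))
```

```text
clk 8.0 pos [617.39 189.26  86.8 ] rot [-1.5713 -0.0027 -0.4247] F [-0.25 -0.36 -2.58] M [0.01 0.03 0.04] gap 46.09 q6 [ 0.24  0.62  1.34 -0.    1.18 -0.9 ]
shift m [-0.0004  0.0068 -0.0001] twist -0.0007
```

View pics/c6.png

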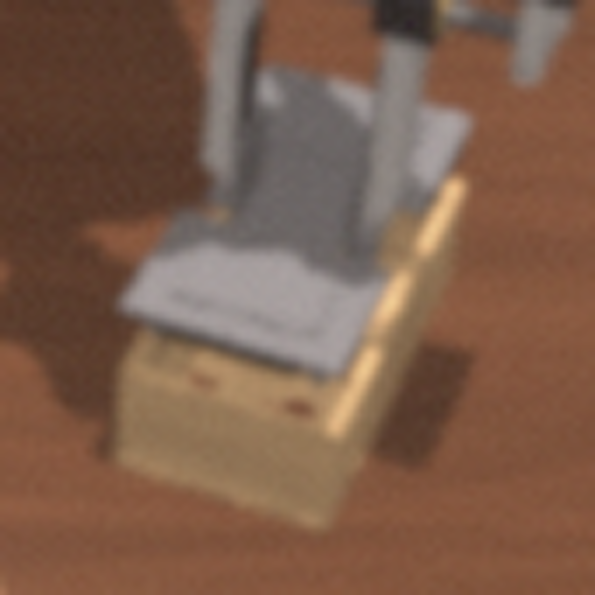

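The cover hovers square over the tray: plate near edge (120,300)–(335,375), rim near edge (120,375)–(335,430). I'll feel downward in small steps.

Emit:
play_rows(series=[[[0, 0.0015, 0], 0, 0.6], [[0, 0.003, 0], 0, 0.6], [[0, 0.0045, 0], 0, 0.6], [[0, 0.006, 0], 0, 0.6], [[0, 0.006, 0], 0, 0.6]])

```text
clock: 8.55
eef_pos: [617.2, 189.2, 80.4]
eef_rot: [-1.572, -0.002, -0.425]
wrist_force: [0.7, 0.2, -2.3]
finger_gap: 46.5
```

Emit:
play_rows(series=[[[0, 0.001, 0], 0, 0.6], [[0, 0.002, 0], 0, 0.6], [[0, 0.003, 0], 0, 0.6], [[0, 0.003, 0], 0, 0.6]])

```text
clock: 8.95
eef_pos: [617.2, 189.2, 77.2]
eef_rot: [-1.572, -0.002, -0.425]
wrist_force: [-1.1, 0.2, -2.5]
finger_gap: 46.4
```

Emit:
play_rows(series=[[[0, 0.001, 0], 0, 0.6], [[0, 0.002, 0], 0, 0.6], [[0, 0.003, 0], 0, 0.6], [[0, 0.003, 0], 0, 0.6]])

```text
clock: 9.35
eef_pos: [617.1, 189.2, 74.0]
eef_rot: [-1.572, -0.002, -0.425]
wrist_force: [0.1, -0.5, -2.6]
finger_gap: 46.3
```

Emit:
play_rows(series=[[[0, 0.001, 0], 0, 0.6], [[0, 0.002, 0], 0, 0.6], [[0, 0.002, 0], 0, 0.6]])

```text
clock: 9.65
eef_pos: [617.0, 189.1, 71.8]
eef_rot: [-1.572, -0.002, -0.425]
wrist_force: [0.1, 0.5, -2.0]
finger_gap: 46.5
```

Emit:
play_rows(series=[[[0, 0.001, 0], 0, 0.6], [[0, 0.002, 0], 0, 0.6], [[0, 0.002, 0], 0, 0.6]])

```text
clock: 9.95
eef_pos: [617.0, 189.1, 69.7]
eef_rot: [-1.572, -0.002, -0.425]
wrist_force: [-0.3, 1.4, -1.5]
finger_gap: 45.8
```

Emit:
play_rows(series=[[[0, 0.001, 0], 0, 0.6], [[0, 0.002, 0], 0, 0.6], [[0, 0.002, 0], 0, 0.6]])

```text
clock: 10.25
eef_pos: [617.0, 189.2, 67.6]
eef_rot: [-1.572, -0.002, -0.425]
wrist_force: [1.2, -0.1, -1.7]
finger_gap: 45.9
```

Emit:
play_rows(series=[[[0, 0.001, 0], 0, 0.6], [[0, 0.0015, 0], 0, 0.6], [[0, 0.0015, 0], 0, 0.6]])

```text
clock: 10.55
eef_pos: [617.0, 189.2, 66.0]
eef_rot: [-1.572, -0.002, -0.425]
wrist_force: [0.4, 2.0, -2.2]
finger_gap: 46.3
```

Emit:
play_rows(series=[[[0, 0.001, 0], 0, 0.6], [[0, 0.0015, 0], 0, 0.6], [[0, 0.0015, 0], 0, 0.6]])

```text
clock: 10.85
eef_pos: [617.0, 189.2, 64.4]
eef_rot: [-1.572, -0.002, -0.425]
wrist_force: [0.9, 0.6, -1.3]
finger_gap: 46.5
```

Emit:
play_rows(series=[[[0, 0.001, 0], 0, 0.6], [[0, 0.0015, 0], 0, 0.6], [[0, 0.0015, 0], 0, 0.6]])

```text
clock: 11.15
eef_pos: [617.1, 189.3, 63.2]
eef_rot: [-1.572, -0.002, -0.425]
wrist_force: [-0.1, 0.7, 2.1]
finger_gap: 46.5
```

Run:
```python
from h import *
shift([617,189.3,60],-.424)
```

```text
clk 11.15 pos [617.1  189.28  63.17] rot [-1.5719 -0.0018 -0.4245] F [-0.11  0.74  2.06] M [ 0.15 -0.03  0.03] gap 46.52 q6 [ 0.24  0.65  1.36 -0.    1.13 -0.9 ]
shift m [-0.0001  0.0032 -0.    ] twist -0.0005
```

First contact: about 4 N at TCP z ≈ 63.2, which is the seal touching and puts the rim near 47 mm. The fingertips are still about 4 mm above the ledges. I'll ease the grip so they can slide down onto the ledges while the tabs stay squeezed.

Emit:
play_rows(series=[[[0, 0, 0], 0, 0.6], [[0, 0.0007, 0], 0, 0.6], [[0, 0.0013, 0], 0, 0.6], [[0, 0.0013, 0], 0, 0.6]], squeeze=8)

```text
clock: 11.55
eef_pos: [617.2, 189.3, 62.2]
eef_rot: [-1.572, -0.002, -0.425]
wrist_force: [-2.2, 0.5, 5.2]
finger_gap: 47.3
```

Emit:
play_rows(series=[[[0, 0.0005, 0], 0, 0.6], [[0, 0.001, 0], 0, 0.6], [[0, 0.001, 0], 0, 0.6]])

```text
clock: 11.85
eef_pos: [617.2, 189.3, 61.8]
eef_rot: [-1.572, -0.002, -0.425]
wrist_force: [-3.1, -0.5, 7.3]
finger_gap: 46.7
```

Emit:
play_rows(series=[[[0, 0.0008, 0], 0, 0.6], [[0, 0.0016, 0], 0, 0.6], [[0, 0.0016, 0], 0, 0.6]])

```text
clock: 12.15
eef_pos: [617.3, 189.3, 61.0]
eef_rot: [-1.571, -0.003, -0.425]
wrist_force: [-4.1, -0.5, 9.3]
finger_gap: 47.0
```

Emit:
play_rows(series=[[[0, 0.001, 0], 0, 0.6], [[0, 0.002, 0], 0, 0.6], [[0, 0.002, 0], 0, 0.6]])

```text
clock: 12.45
eef_pos: [617.7, 189.1, 60.0]
eef_rot: [-1.571, -0.004, -0.425]
wrist_force: [-2.7, -2.2, 10.1]
finger_gap: 46.8
```

Emit:
play_rows(series=[[[0, 0.001, 0], 0, 0.6], [[0, 0.002, 0], 0, 0.6], [[0, 0.002, 0], 0, 0.6]])

```text
clock: 12.75
eef_pos: [618.2, 188.9, 59.0]
eef_rot: [-1.57, -0.005, -0.425]
wrist_force: [-3.7, -2.2, 10.1]
finger_gap: 46.8
```

Run:
```python
from h import *
shift([617.2,189.3,58],-.424)
f=lambda i,x,y,W,H,k:cv2.resize(i[y:y+H,x:x+W],None,fx=k,fy=k,interpolation=cv2.INTER_CUBIC)
a=manip.camera("scene")[:,:,::-1];cv2.imwrite("pics/s7.png",a)
cv2.imwrite("pics/c7.png",f(a,350,180,85,85,7))
```

```text
clk 12.75 pos [618.15 188.89  59.02] rot [-1.5705 -0.0049 -0.4252] F [-3.7  -2.15 10.05] M [-0.44  0.6  -0.07] gap 46.85 q6 [ 0.24  0.65  1.36 -0.    1.12 -0.9 ]
shift m [-0.001  0.001 -0.   ] twist -0.0012
```

View pics/c7.png

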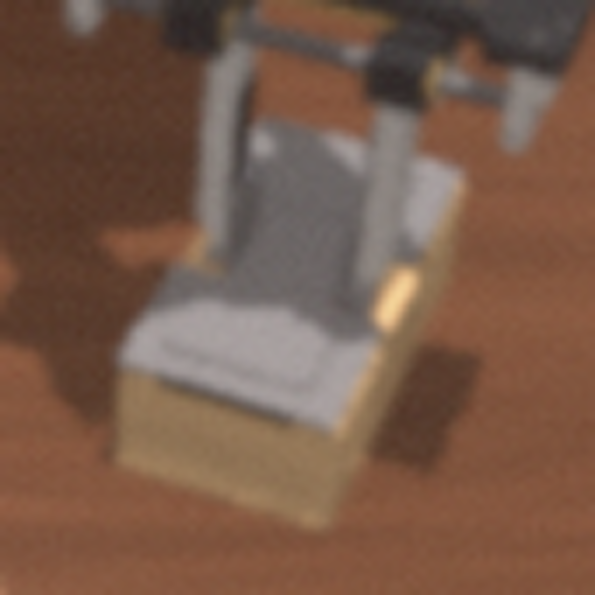

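The cover sits on the tray with its plate edge along the rim, corners (120,360) and (335,430), and the fingers around the tabs. The force is holding at about 10 N, so the fingers are sliding toward the ledges.

Emit:
play_rows(series=[[[-0.0005, 0.001, 0], 0, 0.6], [[-0.0005, 0.002, 0], 0, 0.6], [[-0.0005, 0.002, 0], 0, 0.6]])

```text
clock: 13.1
eef_pos: [618.3, 188.8, 58.2]
eef_rot: [-1.57, -0.007, -0.425]
wrist_force: [-1.1, -2.4, 10.3]
finger_gap: 46.7
```

Emit:
play_rows(series=[[[-0.0005, 0.001, 0], 0, 0.6], [[-0.0005, 0.002, 0], 0, 0.6], [[-0.0005, 0.002, 0], 0, 0.6]])

```text
clock: 13.4
eef_pos: [618.5, 188.7, 57.4]
eef_rot: [-1.569, -0.008, -0.426]
wrist_force: [-1.8, -2.1, 11.1]
finger_gap: 46.6
```

Emit:
play_rows(series=[[[-0.0008, 0.001, 0], 0, 0.6], [[-0.0008, 0.002, 0], 0, 0.6], [[-0.0008, 0.002, 0], 0, 0.6]])

```text
clock: 13.7
eef_pos: [618.6, 188.7, 56.7]
eef_rot: [-1.568, -0.01, -0.426]
wrist_force: [-1.9, -1.7, 11.7]
finger_gap: 46.6
```

Emit:
play_rows(series=[[[-0.0008, 0.001, 0], 0, 0.6], [[-0.0008, 0.002, 0], 0, 0.6], [[-0.0008, 0.002, 0], 0, 0.6]])

```text
clock: 14.0
eef_pos: [618.6, 188.7, 56.2]
eef_rot: [-1.568, -0.012, -0.426]
wrist_force: [-2.9, -2.4, 12.8]
finger_gap: 46.8
```

Emit:
play_rows(series=[[[-0.0008, 0.0015, 0], 0, 0.6], [[-0.0008, 0.0025, 0], 0, 0.6], [[-0.0008, 0.0025, 0], 0, 0.6]])

```text
clock: 14.3
eef_pos: [618.7, 188.8, 55.5]
eef_rot: [-1.567, -0.014, -0.427]
wrist_force: [-4.0, -3.3, 16.4]
finger_gap: 47.2
```

Run:
```python
from h import *
shift([617.2,189.3,56],-.424)
```

```text
clk 14.3 pos [618.7  188.83  55.53] rot [-1.5668 -0.0144 -0.4267] F [-4.02 -3.35 16.4 ] M [-0.7   0.83 -0.02] gap 47.23 q6 [ 0.24  0.65  1.37 -0.01  1.11 -0.9 ]
shift m [-0.0015 -0.0005 -0.0002] twist -0.0027
```

The press is now about 18 N with the tips at ledge height. I'll release the tabs slowly while holding it.

Emit:
play_rows(series=[[[-0.0005, 0.0015, 0], 0, 0.6], [[-0.0005, 0.0015, 0], 0, 0.48], [[-0.0005, 0.0015, 0], 0, 0.45], [[-0.0005, 0.0015, 0], 0, 0.42], [[-0.0005, 0.0015, 0], 0, 0.39], [[-0.0005, 0.0015, 0], 0, 0.36], [[-0.0005, 0.0015, 0], 0, 0.345], [[-0.0005, 0.0015, 0], 0, 0.345], [[-0.0005, 0.0015, 0], 0, 0.345]])

```text
clock: 15.2
eef_pos: [619.1, 189.6, 55.9]
eef_rot: [-1.565, -0.017, -0.427]
wrist_force: [-3.0, 2.3, 13.5]
finger_gap: 61.3
```

Run:
```python
from h import *
shift([617.2,189.3,56],-.424)
```

```text
clk 15.2 pos [619.12 189.59  55.91] rot [-1.5645 -0.0165 -0.4267] F [-2.98  2.26 13.47] M [ 0.29  0.64 -0.05] gap 61.31 q6 [ 0.24  0.65  1.37 -0.01  1.1  -0.9 ]
shift m [-0.0016 -0.0001 -0.0011] twist -0.0027
```

Emit:
play_rows(series=[[[-0.0008, 0.0015, -0.0005], 0, 0.345], [[-0.0008, 0.0025, -0.0005], 0, 0.345], [[-0.0008, 0.003, -0.0005], 0, 0.345]])

```text
clock: 15.5
eef_pos: [619.2, 189.7, 55.2]
eef_rot: [-1.563, -0.019, -0.427]
wrist_force: [-5.6, 0.0, 21.4]
finger_gap: 61.6
```

Emit:
play_rows(series=[[[0, -0.001, 0], 0, 0.34], [[0, -0.003, 0], 0, 0.33], [[0, -0.006, 0], 0, 0.3], [[0, -0.006, 0], 0, 0.3], [[0, -0.006, 0], 0, 0.3]])

```text
clock: 16.0
eef_pos: [619.0, 189.6, 60.9]
eef_rot: [-1.563, -0.019, -0.427]
wrist_force: [0.1, -0.8, -0.1]
finger_gap: 66.0
```

Run:
```python
from h import *
shift([617.2,189.3,160],-.424)
f=lambda i,x,y,W,H,k:cv2.resize(i[y:y+H,x:x+W],None,fx=k,fy=k,interpolation=cv2.INTER_CUBIC)
a=manip.camera("scene")[:,:,::-1];cv2.imwrite("pics/s8.png",a)
cv2.imwrite("pics/c8.png",f(a,350,180,85,85,7))
```

```text
clk 16.0 pos [619.   189.61  60.9 ] rot [-1.5629 -0.0188 -0.427 ] F [ 0.13 -0.81 -0.09] M [ 0.   -0.    0.05] gap 66.01 q6 [ 0.24  0.64  1.37 -0.01  1.11 -0.9 ]
shift m [ 0.0004 -0.0991 -0.0002] twist -0.003
```

View pics/c8.png

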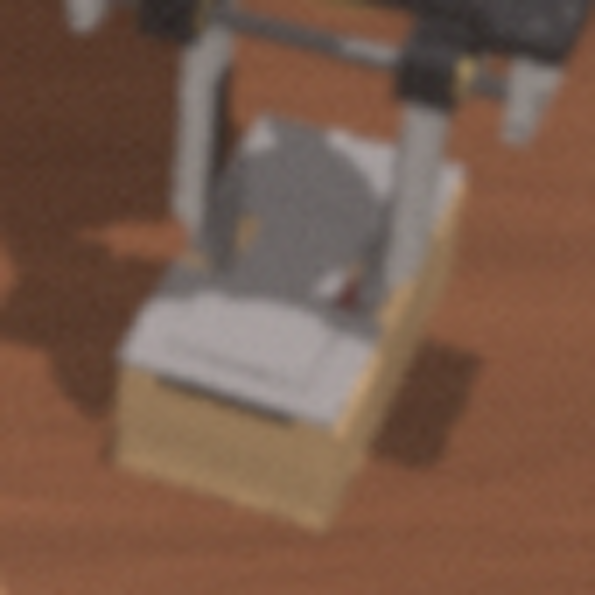

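The force is zero and the cover sits flush: plate corners at (120,355) and (335,425), hardly risen from the pressed view. To check the latch, I'll close on the tabs with a 3 N touch, which should leave a gap well above 52 mm if they have sprung out, then give a tiny tug.

Emit:
play_rows(series=[[[-0.001, 0, -0.001], 0, 0.34], [[-0.001, 0, -0.001], 0, 0.37], [[-0.001, 0, -0.001], 0, 0.39], [[-0.001, 0, -0.001], 0, 0.41], [[-0.001, 0, -0.001], 0, 0.43], [[-0.001, 0, -0.001], 0, 0.43], [[-0.001, 0, -0.001], 0, 0.43]], squeeze=3)

```text
clock: 16.75
eef_pos: [617.5, 189.1, 60.6]
eef_rot: [-1.563, -0.018, -0.427]
wrist_force: [-0.0, 1.5, -4.0]
finger_gap: 58.5
```

Emit:
play_rows(series=[[[0, -0.001, 0], 0, 0.43], [[0, -0.002, 0], 0, 0.43], [[0, -0.002, 0], 0, 0.43]])

```text
clock: 17.05
eef_pos: [617.5, 189.2, 62.7]
eef_rot: [-1.563, -0.018, -0.427]
wrist_force: [-0.5, 1.3, -2.4]
finger_gap: 58.9
```

The tabs read about 59 mm apart, so they are sprung out. The tug force of -2.4 N is ambiguous, because the free cover weighs about the same, so I'll open, retreat and look.

Emit:
play_rows(series=[[[0, 0, 0], 0, 0.35], [[0, 0, 0], 0, 0.25], [[0, 0, 0], 0, 0.1], [[0, 0, 0], 0, 0], [[0, 0, 0], 0, 0], [[0, -0.02, 0], 0, 0], [[0, -0.05, 0], 0, 0], [[0, -0.09, 0], 0, 0], [[0, -0.12, 0], 0, 0], [[0, -0.14, 0], 0, 0], [[-0.03, -0.15, -0.03], 0, 0], [[-0.06, -0.15, -0.07], 0, 0], [[-0.1, -0.15, -0.11], 0, 0], [[-0.12, -0.15, -0.15], 0, 0], [[-0.14, -0.15, -0.19], 0, 0], [[-0.14, -0.15, -0.23], 0, 0], [[-0.14, -0.15, -0.26], 0, 0], [[-0.14, -0.15, -0.26], 0, 0], [[-0.14, -0.15, -0.26], 0, 0]])

```text
clock: 18.95
eef_pos: [379.7, 10.4, 208.5]
eef_rot: [-1.563, -0.019, -0.428]
wrist_force: [-0.7, 0.9, 0.2]
finger_gap: 94.0
```

Run:
```python
from h import *
shift([617.2,189.3,160],-.424)
f=lambda i,x,y,W,H,k:cv2.resize(i[y:y+H,x:x+W],None,fx=k,fy=k,interpolation=cv2.INTER_CUBIC)
a=manip.camera("scene")[:,:,::-1];b=manip.camera("top")[:,:,::-1];cv2.imwrite("pics/s9.png",a);cv2.imwrite("pics/t9.png",b)
cv2.imwrite("pics/c9.png",np.hstack([f(a,357,180,65,80,6),f(b,205,130,65,80,6)]))
```

```text
clk 18.95 pos [379.67  10.38 208.51] rot [-1.5627 -0.0192 -0.4285] F [-0.66  0.86  0.25] M [0.08 0.03 0.02] gap 94.01 q6 [-0.07 -0.11  1.96  0.    1.27 -1.21]
shift m [0.1408 0.0533 0.261 ] twist -0.0045
```

View pics/c9.png

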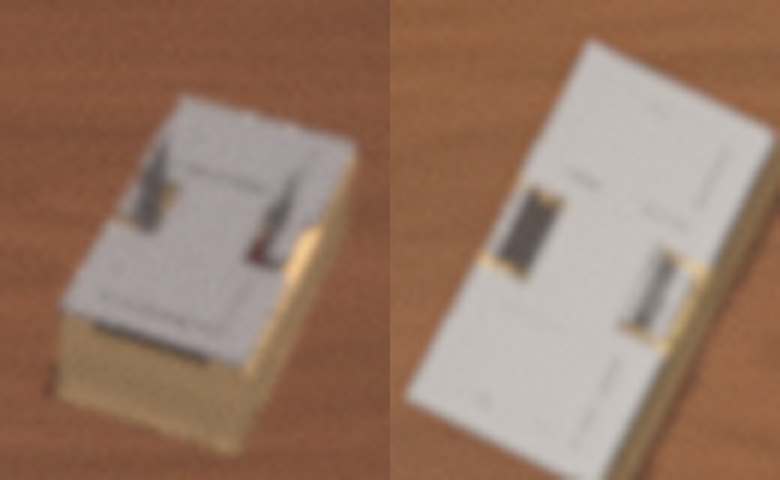

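Both views show the cover square and flush on the wet tray: top corners (590,40) and (405,398), scene near corners (62,308) and (248,370). Both tabs stand in their slots as they did at the start. A tab gap of about 59 mm both before and after the tug is only possible with both hooks under the catches, since a blocked hook would read 55 mm or less. Handing in.

Run:
```python
from h import *
a=cv2.imread("pics/top0.png").astype(int);b=cv2.imread("pics/t9.png").astype(int)
for n,(x,y) in dict(pot=(323,224),brush=(479,230),spatula=(160,240),block=(304,119),bowl=(385,110)).items():
    print(n,abs(a-b)[y-12:y+12,x-12:x+12].mean().round(1))
print(manip.sign_off())
```

```text
pot 1.8
brush 1.4
spatula 1.6
block 1.5
bowl 2.7
the job is handed in; nothing more can be done
None
```

I moved the dust cover from the empty tray to the wet tray and snapped it on, and the job is handed in at about 19 s on the robot's clock. I squeezed the tabs at 20 N to lift it off. By feel the wet tray's rim is about 47 mm above the table, so its collar is raised about 2 mm.

I pressed the cover down through the ledges with about 18 N. I let the tabs out while still pressing, then pressed once more; the wrist force peaked at about 22 N.

**Checks that agreed:**
- With a 3 N touch the tabs read 58.5–58.9 mm apart, against 59 mm at rest, both before and after a small upward tug. A hook stuck on its catch would have read 55 mm or less.
- Both camera views show the cover square and flush on the tray.
- The pot, brush, spatula, block and bowl look unchanged in the top view.
- The arm is clear of everything and reads near-zero force.

**Checks that did not settle it:**
- The tug force itself was ambiguous: it read -4.0 N, then -2.4 N as the fingers slipped, and -2.4 N is about what the free cover weighs. For the latch I relied on the tab gap.
- The tool tilted about 1° during pressing, with no visible effect.
- I could not view the rests fully under the cover. By calculation neither the pins nor the hooks reach down to them.

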